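# Lid the empty pans on the serving line

## Robot

A 6-joint arm with a two-finger parallel gripper is mounted at the origin on the work surface. World frame = base frame: x ahead of the robot, y to its left, z up, the work surface at z = 0. Lengths are in m, angles in rad, forces in N, time in s.
With the tool pointing down it reaches from about 0.3 to 0.875 m from the base axis. Payload 6.4 kg.
Tool frame: the origin (TCP) lies at the very end of the fingers, on their centre line; the grasp point (between the pads) lies 19 mm behind it; z points along the fingers, y is the line along which they close (so a half turn about z gives the same grasp; the last joint's range is limited). The gripper opens to 88 mm and grips with 3 to 60 N. Pads are 18 mm wide; open, the fingers measure 123 mm over their backs; the gripper's body (75 mm by 187 mm) begins 45 mm behind the grasp point.
Start: joints at [0.981, 0.181, 1.607, -0, 1.354, -0.206], TCP at [0.215, 0.533, 0.239] pointing down, gripper open.
Joint ranges: [-2.99, 2.99], [-0.89, 2.07], [0.3, 2.58], [-1.14, 4.28], [0, 2.63], [-3.12, 3.12]. Speed limits (rad/s): [2.57, 2.57, 3.01, 3.14, 3.14, 3.14].

## Interface

Orientations are given as a rotation vector (axis times angle).
In Python, from rig import env gives the robot as it stands.
- The arm moves only by the tool servo_tool, never from a script. Its argument "increments" is a list of rows, each a list of 7 numbers: the turn, a rotation vector about the tool's x, y, z in degrees, then the shift along the tool's x, y, z in m, then the opening, from 0 (shut) to 1 (fully open). A call has exactly 8 rows; each row shifts and turns the commanded pose from where the row before left it, along the tool's axes as they then stand; what a row does not reach is not made up. A row lasts 1/10 s, in which the tool goes at most 50 mm and 8.59 degrees, less where a joint would pass 70% of its speed; a pose out of reach is approached as far as the arm can. A call is refused whole if a number of a shift passes 0.05 or a number of a turn 8.59, either way. A call with a gripper value outside its range is refused whole. The fingers move at their own pace and stop on an object; the grip force is fixed at half the most. Time passes only in rows, so rows that do not move let the fingers close, or fill a call up. It gives the time, the measured TCP pose, the force, the opening and the grip force at its end, in the units of the state.
- env.observe(): the state, without advancing time (a new reading comes with each control period).
- env.grab_frame(name): name is "scene" or "side" or "wrist"; returns the picture (384x512x3 uint8, red, green, blue); there is no depth.
- env.camera_model(name): a dict with "fov_y" (degrees; the focal length in pixels is half the picture's height over the tangent of half this angle, whatever the lens; pixels are square), "cx", "cy" (the principal point, pixels), "origin" and "rotation" of the camera in the world. Camera axes: x right, y up, looking along -z (the intrinsics and any distortion apply to the point x, -y, -z); pixel columns grow to the right and rows downward; lengths in m; the calibration is good to about 2 mm. The wrist camera is an equidistant fisheye: a pixel r from the principal point sees the ray r / f radians off the axis. A picture is of the moment at which its call begins: read the wrist's pose just before it. camera_model takes no time and is no camera call; for the wrist camera it gives the pose at the moment of the call.
- env.finish_job(): hands the job in; it is judged then, once.
The state is a dict: "t": time; "joints": joint angles; "dq": joint speeds; "effort": joint torques, N m; "eef_pos": TCP position; "orientation": TCP orientation; "wrist_force": force on the tool from outside, world axes, zero at the start; "moment": the same for the moment, N m; "gripper_width": finger opening in m; "grasp_force": force on a finger pad.
Only numpy, scipy, OpenCV 4.12 (cv2) and the standard library are available. Lean on these libraries where they do the work, as an engineer would, in place of code of your own. Each camera call takes 0.05 s, during which the arm holds its last target. There are 200 camera calls.

## Task

Cover the four clean, empty pans on the serving counter: put each steel lid on the pan of its own shape and size, set down (not dropped) so that it lies flat and fully home on the rim. Leave the pans standing where they are, and do not disturb the squeeze bottle and the shaker.

Things in the scene. Friction and masses are not known exactly. Their poses are not given: they have to be found in the camera images.
- pan_oblong: Empty oblong steel pan, open at the top, standing loose on the counter, about 0.45 kg. 156 x 100 over its flat rim, 55 high; the rim is 9 wide and 4 thick, the opening 138 x 82. Origin: centre of the underside; z up; x along the long side. (mm)
- lid_oblong: Flat oblong steel lid, 156 x 100, lying right way up, loose, 0.1-0.3 kg. In its middle a black upright bar 56 long (along the lid's x, its long side), 14 wide (y), from 12 to 42 above the origin. Plate 4 thick; the step below it, 8 deep, 122 x 66, drops into the pan's opening with 8 to spare all round. Origin: centre of the step's underside; z up; x along the long side. Seated, its origin is 47 above the pan's. (mm)
- pan_square: Empty square steel pan, open at the top, standing loose on the counter, about 0.45 kg. 110 x 110 over its flat rim, 55 high; the rim is 9 wide and 4 thick, the opening 92 x 92. Origin: centre of the underside; z up; x and y parallel to the sides. (mm)
- lid_square: Flat square steel lid, 110 x 110, lying right way up, loose, 0.1-0.3 kg. In its middle a black upright bar 44 long (along the lid's x), 14 wide (y), from 12 to 42 above the origin. Plate 4 thick; the step below it, 8 deep, 76 x 76, drops into the pan's opening with 8 to spare all round. Origin: centre of the step's underside; z up; x and y parallel to the sides. Seated, its origin is 47 above the pan's. (mm)
- pan_large: Empty large round steel pan, open at the top, standing loose on the counter, about 0.45 kg. 130 in diameter over its flat rim, 55 high; the rim is 9 wide and 4 thick, the opening 112 in diameter. Origin: centre of the underside; z up. (mm)
- lid_large: Flat large round steel lid, 130 in diameter, lying right way up, loose, 0.1-0.3 kg. In its middle a black upright round knob 26 in diameter, from 12 to 42 above the origin. Plate 4 thick; the step below it, 8 deep, 96 in diameter, drops into the pan's opening with 8 to spare all round. Origin: centre of the step's underside; z up. Seated, its origin is 47 above the pan's. (mm)
- pan_small: Empty small round steel pan, open at the top, standing loose on the counter, about 0.3 kg. 92 in diameter over its flat rim, 55 high; the rim is 9 wide and 4 thick, the opening 74 in diameter. Origin: centre of the underside; z up. (mm)
- lid_small: Flat small round steel lid, 92 in diameter, lying right way up, loose, 0.1-0.3 kg. In its middle a black upright round knob 26 in diameter, from 12 to 42 above the origin. Plate 4 thick; the step below it, 8 deep, 58 in diameter, drops into the pan's opening with 8 to spare all round. Origin: centre of the step's underside; z up. Seated, its origin is 47 above the pan's. (mm)
- squeeze_bottle: Bystander: white squeeze bottle with a pointed nozzle, 60 in diameter, 185 high, standing loose. Origin: centre of the underside, z up. (mm)
- shaker: Bystander: steel shaker with a domed cap, 70 in diameter, 119 high, standing loose. Origin: centre of the underside, z up. (mm)
Mind the look-alikes: they are no part of the job. What is shaped like the lid_small but pink is not meant. What is shaped like the lid_oblong but brown is not meant.

How it is judged:
By the outcome, as a careful person would: the job done as asked, in the order asked, and still so for the second after the job is handed in, with the robot touching nothing.
It also fails if it takes over 120 s, if anything falls off the work surface, if the arm or the gripper's body presses on something with over 40 N, if the wrist force passes 120 N, or if a joint passes its speed limit or range.

## Working session

There is one attempt and no reset: what is moved stays moved. The work goes in short steps, Python scripts to look and compute and a tool call to move; the robot and the scene stay as the last step left them, time stands still between calls to the robot, and variables do not carry over. Pictures are saved under pics/ and viewed, at most 14 in all, crops included, and the job is handed in when it is done.

Besides the shell and the picture viewer there is one more tool, called after "Request:" in YAML: its name, and indented under it one key for each argument. servo_tool: Moves the arm, as the interface text tells. Its arguments: {"type":"object","properties":{"increments":{"type":"array"}},"required":["increments"]}

```bash
ls; mkdir -p pics; python3 - <<'E'
from rig import env
import cv2,json
o=env.observe();print({k:o[k] for k in('t','eef_pos','orientation','wrist_force','gripper_width')})
for n in('scene','side','wrist'):
    m=env.camera_model(n);print(n,m)
    cv2.imwrite(f'pics/{n}0.png',env.grab_frame(n)[:,:,::-1])
E
```

```text
pics
{'t': 0.0, 'eef_pos': array([0.21502527, 0.53273923, 0.23785695]), 'orientation': array([-5.99056806e-01, -3.08331201e+00,  2.37041524e-03]), 'wrist_force': array([0.62891805, 0.36892329, 0.42427002]), 'gripper_width': 0.0880079190949687}
scene {'fov_y': 54.29204582652112, 'cx': 261.06895942720604, 'cy': 187.26146180749512, 'origin': array([ 1.46219394, -0.08747908,  1.0324084 ]), 'rotation': array([0.55636619, 0.56952596, 1.48200401])}
side {'fov_y': 53.367116339957924, 'cx': 253.35973066733388, 'cy': 195.0058474390147, 'origin': array([ 0.15954742, -0.99775148,  0.89653243]), 'rotation': array([ 0.84838026, -0.17492094, -0.38512288])}
wrist {'fov_y': 65.70646984690485, 'cx': 254.20032827419953, 'cy': 192.23904007270275, 'origin': array([0.14801043, 0.5598168 , 0.38407173]), 'rotation': array([-0.25391585, -0.16844671,  1.17836659])}
```

```bash
python3 - <<'E'
import cv2
for n in('scene','side'):
    cv2.imwrite(f'pics/{n}0b.png',cv2.resize(cv2.imread(f'pics/{n}0.png'),(800,600),interpolation=cv2.INTER_CUBIC))
E
```

```text
(no output)
```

View pics/scene0b.png

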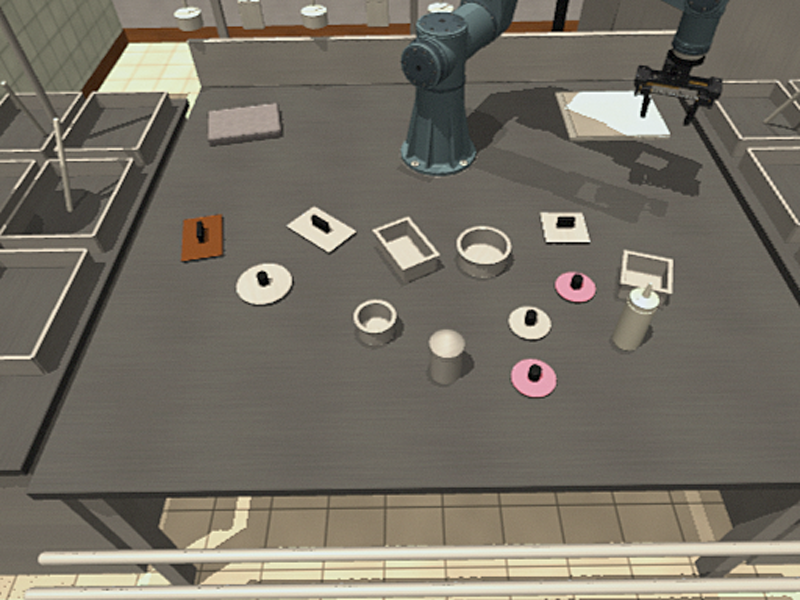

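View pics/side0b.png

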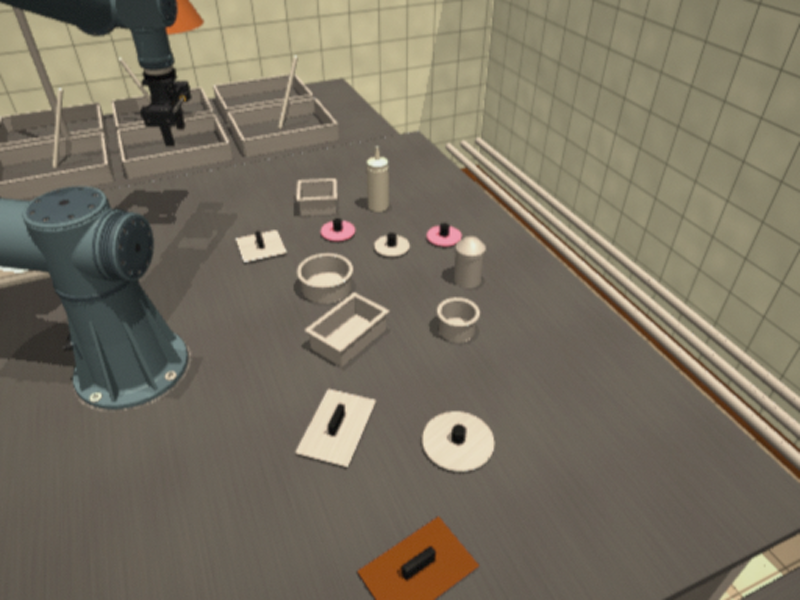

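View pics/wrist0.png

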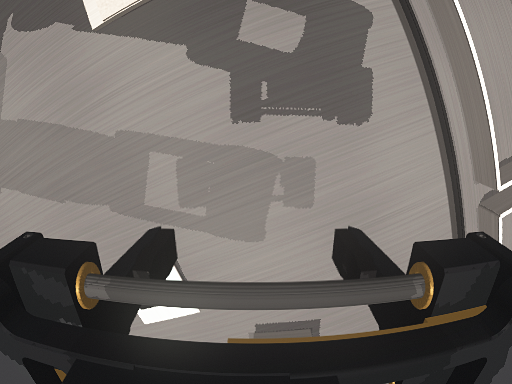

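Scene view (800-px scale):
- Lids: oblong (321,229), large (264,284), small cream (530,323), square (565,227).
- Pans: oblong (406,248), large (483,251), small (375,322), square (646,275), which is partly hidden by the bottle (635,320).
- Shaker: (446,355).
- Look-alikes to leave alone: pink lids (575,287) and (534,378), and the brown oblong lid (202,238).

The side view shows the same things. Next I fit the poses with both views.

```bash
cat > h.py <<'E'
import numpy as np,cv2
from scipy.spatial.transform import Rotation as R
from scipy.optimize import differential_evolution
def project(m,P,fish=False):
    p=(np.atleast_2d(P)-m['origin'])@R.from_rotvec(m['rotation']).as_matrix()
    x,y,z=p[:,0],-p[:,1],-p[:,2]; f=192/np.tan(np.radians(m['fov_y']/2))
    if fish:
        r=np.hypot(x,y); k=np.arctan2(r,z)/np.maximum(r,1e-9)
    else: k=1/z
    return np.c_[m['cx']+f*x*k, m['cy']+f*y*k]
def ray(m,uv):
    f=192/np.tan(np.radians(m['fov_y']/2)); d=np.array([(uv[0]-m['cx'])/f,-(uv[1]-m['cy'])/f,-1])
    return R.from_rotvec(m['rotation']).apply(d)
def tri(ms,uvs):
    A=0;b=0
    for m,uv in zip(ms,uvs):
        d=ray(m,uv);d/=np.linalg.norm(d);Q=np.eye(3)-np.outer(d,d);A=A+Q;b=b+Q@m['origin']
    return np.linalg.solve(A,b)
SZ={'oblong':(156,100),'square':(110,110),'large':(130,),'small':(92,)}
def outline(s,inset=0,n=120):
    d=np.array(SZ[s])/1000-2*inset
    if len(d)==1:
        a=np.linspace(0,2*np.pi,n,endpoint=False);return np.c_[np.cos(a),np.sin(a)]*d[0]/2
    c=np.array([[1,1],[-1,1],[-1,-1],[1,-1]])*d/2;t=np.linspace(0,1,n//4,endpoint=False)[:,None]
    return np.vstack([c[i]*(1-t)+c[(i+1)%4]*t for i in range(4)])
def model(kind,s):   # visible edge points relative to the reference height (rim top / plate top)
    if kind=='lid': L=[(outline(s),0)]
    else: L=[(outline(s),0),(outline(s,.009),0)]
    return np.vstack([np.c_[o,np.full(len(o),z)] for o,z in L])
def edt(img):
    g=cv2.resize(img,None,fx=2,fy=2,interpolation=cv2.INTER_CUBIC)
    e=cv2.Canny(cv2.GaussianBlur(g,(0,0),1.2),25,60)
    return cv2.distanceTransform(255-e,cv2.DIST_L2,5)/2
def place(M,p): # p=x,y,z,yaw
    c,s=np.cos(p[3]),np.sin(p[3]);return np.c_[M[:,0]*c-M[:,1]*s+p[0],M[:,0]*s+M[:,1]*c+p[1],M[:,2]+p[2]]
def fit(views,kind,s,p0,dxy=.02,dz=.015,yaw=None):
    # views: list of (cam model, edge distance map, fisheye)
    M=model(kind,s)
    def cost(p):
        c=0
        for m,D,f in views:
            q=project(m,place(M,p),f).astype(np.float32)*2+.5
            d=cv2.remap(D.astype(np.float32),q[:,:1],q[:,1:],cv2.INTER_LINEAR,borderMode=cv2.BORDER_CONSTANT,borderValue=4)
            c+=np.minimum(d,4).mean()
        return c
    yw=yaw or {'oblong':(0,np.pi),'square':(-np.pi/4,np.pi/4)}.get(s,(0,1e-6))
    b=[(p0[0]-dxy,p0[0]+dxy),(p0[1]-dxy,p0[1]+dxy),(p0[2]-dz,p0[2]+dz),yw]
    r=differential_evolution(cost,b,seed=1,popsize=20,maxiter=150,tol=1e-6)
    return r.x,r.fun
E
cat > m1.py <<'E'
from h import *
from rig import env
import json
ms={n:env.camera_model(n) for n in('scene','side')}
im={n:cv2.imread(f'pics/{n}0.png') for n in ms}
V=[(ms[n],edt(im[n]),False) for n in ms]
C={'lid_oblong':((321,229),(337,427)),'lid_large':((264,284),(458,440)),'lid_small':((530,323),(392,244)),'lid_square':((565,227),(261,245)),
'pan_oblong':((406,245),(348,322)),'pan_large':((483,246),(325,272)),'pan_small':((375,316),(458,313)),'pan_square':((646,270),(317,190)),
'bottle_tip':((649,288),(377,148)),'shaker_top':((447,333),(471,240))}
out={}
ov={n:cv2.resize(im[n],(800,600)) for n in ms}
for k,(a,b) in C.items():
    t=tri(ms.values(),[np.array(a)*.64-.18,np.array(b)*.64-.18])
    if k[:3] not in('lid','pan'): print(k,t.round(3));continue
    kind,s=k.split('_');p,c=fit(V,kind,s,[t[0],t[1],.012 if kind=='lid' else .055])
    out[k]=p.tolist();print(k,t.round(3),p.round(4),round(c,2))
    for n in ms:
        for q in project(ms[n],place(model(kind,s),p)): cv2.circle(ov[n],tuple(int(v) for v in (q+.5)*1.5625),0,(0,0,255),-1)
json.dump(out,open('poses.json','w'))
cv2.imwrite('pics/ov.png',np.vstack([cv2.resize(ov['scene'][180:400,160:700],None,fx=1.3,fy=1.3)[:, :700],cv2.resize(ov['side'][150:500,210:510],None,fx=.9,fy=.9)[:, :].copy() if 0 else np.zeros((1,700,3),np.uint8)]))
cv2.imwrite('pics/ov2.png',cv2.resize(ov['side'][160:490,220:510],None,fx=1.8,fy=1.8))
E
python3 m1.py
```

```text
lid_oblong [ 0.333 -0.317  0.003] [ 0.3336 -0.3171  0.0074  0.8684] 0.42
lid_large [ 0.524 -0.435  0.005] [ 0.5231 -0.4355  0.0078  0.    ] 0.41
lid_small [0.657 0.178 0.008] [0.6538 0.177  0.0078 0.    ] 0.5
lid_square [0.345 0.314 0.006] [ 0.3431  0.312   0.0084 -0.0242] 0.44
pan_oblong [ 0.438 -0.095  0.042] [ 0.4354 -0.0979  0.0507  0.4889] 1.06
pan_large [0.448 0.09  0.043] [0.4482 0.0906 0.05   0.    ] 0.87
pan_small [ 0.663 -0.166  0.046] [ 0.6636 -0.1653  0.0507  0.    ] 0.81
pan_square [0.544 0.453 0.05 ] [ 0.5458  0.4552  0.0537 -0.3158] 0.76
bottle_tip [0.703 0.381 0.174]
shaker_top [ 0.768 -0.019  0.117]
```

View pics/ov.png

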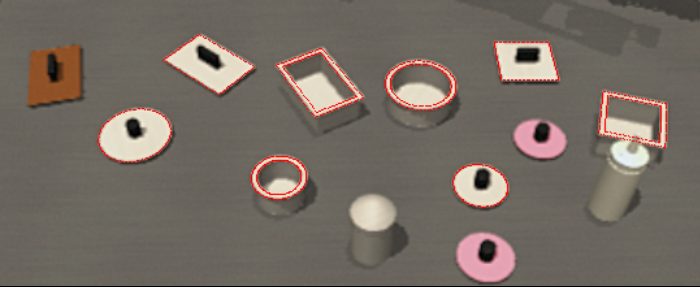

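View pics/ov2.png

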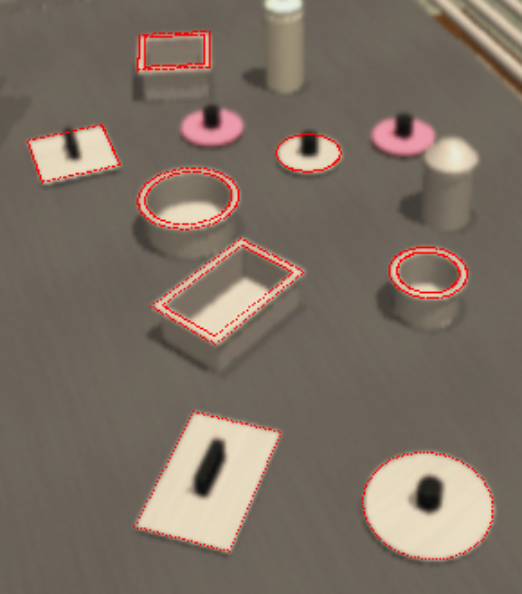

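The overlays sit on all eight outlines. Two choices follow from the pictures:
- **lid_small:** the cream lid at (530,323), not either of the pink ones.
- **lid_oblong:** the cream lid at (321,229), not the brown one.

I start with the square lid.

Request:
servo_tool:
  increments:
    - [0,0,0,-0.04,-0.031,0,1]
    - [0,0,0,-0.04,-0.031,0,1]
    - [0,0,0,-0.04,-0.031,0,1]
    - [0,0,0,-0.04,-0.031,0,1]
    - [0,0,0,-0.04,-0.031,0,1]
    - [0,0,8.5,0,0,0,1]
    - [0,0,8.5,0,0,0,1]
    - [0,0,8.5,0,0,0,1]

```text
t: 0.95
eef_pos: [0.3415, 0.3165, 0.2386]
orientation: [-1.276, -2.87, 0.0]
wrist_force: [0.8, -0.3, 0.3]
gripper_width: 0.0883
grasp_force: 0.0
```

Request:
servo_tool:
  increments:
    - [0,0,8.5,0,0,0,1]
    - [0,0,8.5,0,0,0,1]
    - [0,0,8.5,0,0,0,1]
    - [0,0,8.5,0,0,0,1]
    - [0,0,1.4,0,0,0,1]
    - [0,0,0,0,0,0.03,1]
    - [0,0,0,0,0,0.03,1]
    - [0,0,0,0,0,0,1]

```text
t: 1.75
eef_pos: [0.3385, 0.3157, 0.175]
orientation: [-2.074, -2.356, 0.012]
wrist_force: [-0.8, 0.9, -0.4]
gripper_width: 0.088
grasp_force: 0.0
```

```bash
cat > go.py <<'E'
# python3 go.py x y z yawdeg(of tool y) : what is left, in the move's axes and units
from h import *
from rig import env
import sys
o=env.observe();T=R.from_rotvec(o['orientation'])
x,y,z,a=map(float,sys.argv[1:5]);p=o['eef_pos'];c=T.as_matrix()
cur=np.degrees(np.arctan2(c[1,1],c[0,1]));d=(a-cur+90)%180-90
tgt_y=np.radians(cur+d);Y=np.array([np.cos(tgt_y),np.sin(tgt_y),0]);Z=np.array([0,0,-1.]);X=np.cross(Y,Z)
rel=(T.inv()*R.from_matrix(np.c_[X,Y,Z])).as_rotvec(degrees=True)
s=np.array([x,y,z])-p
print('t',round(o['t'],2),'pos',p.round(4),'yaw',round(cur,1),'tilt',np.degrees(np.arccos(-c[2,2])).round(2),'j6',o['joints'][5].round(2),'F',o['wrist_force'].round(1),'w',round(o['gripper_width'],4),'g',o['grasp_force'])
print('shift now-axes',(c.T@s).round(4),'turn deg',rel.round(2),'shift after turn',(np.c_[X,Y,Z].T@s).round(4))
E
cat > wr.py <<'E'
# python3 wr.py tag key... : wrist picture, refine by one wrist view (z kept), overlay
from h import *
from rig import env
import sys,json
P=json.load(open('poses.json'));m=env.camera_model('wrist');im=env.grab_frame('wrist')[:,:,::-1].copy();D=edt(im)
for k in sys.argv[2:]:
    kind,s=k.split('_');p0=P[k];h=.012 if kind=='lid' else .055
    p,c=fit([(m,D,True)],kind,s,[p0[0],p0[1],h],.012,.0005,(p0[3]-.12,p0[3]+.12) if len(SZ[s])>1 else None)
    print(k,np.round(p0,4),'wrist',p.round(4),round(c,2))
    for q in project(m,place(model(kind,s),p),True): cv2.circle(im,tuple(int(v) for v in q+.5),0,(0,0,255),-1)
cv2.imwrite(f'pics/w_{sys.argv[1]}.png',im)
E
python3 go.py .343 .312 .1 -1.4; python3 wr.py a lid_square
```

```text
t 1.75 pos [0.3385 0.3157 0.175 ] yaw 7.3 tilt 0.45 j6 0.37 F [-0.8  0.9 -0.4] w 0.088 g 0.0
shift now-axes [-0.004   0.0045  0.075 ] turn deg [-0.4   0.19  8.67] shift after turn [-0.0036  0.0046  0.075 ]
lid_square [ 0.3431  0.312   0.0084 -0.0242] wrist [ 0.3452  0.3091  0.0115 -0.0308] 0.29
```

View pics/w_a.png

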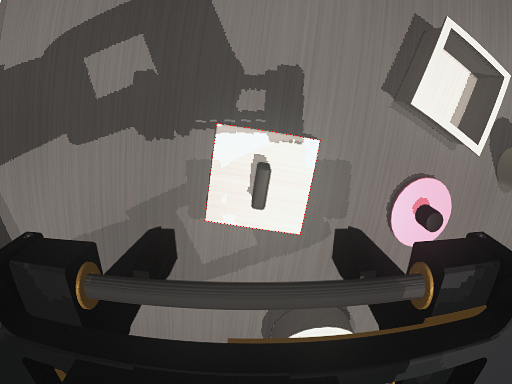

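Request:
servo_tool:
  increments:
    - [-0.2,0.1,4.5,0,0,0,1]
    - [-0.2,0.1,4.6,0,0,0,1]
    - [0,0,0,-0.006,0.007,0.03,1]
    - [0,0,0,0,0,0.03,1]
    - [0,0,0,0,0,0.03,1]
    - [0,0,0,0,0,0.02,1]
    - [0,0,0,0,0,0,1]
    - [0,0,0,0,0,0,1]

```text
t: 2.6
eef_pos: [0.3497, 0.3119, 0.0702]
orientation: [2.257, 2.182, 0.014]
wrist_force: [-0.1, 0.5, -0.2]
gripper_width: 0.0878
grasp_force: 0.0
```

```bash
python3 go.py .345 .309 .016 -1.8; python3 wr.py b pan_square
```

```text
t 2.6 pos [0.3497 0.3119 0.0702] yaw -1.9 tilt 0.53 j6 0.51 F [-0.1  0.5 -0.2] w 0.0878 g 0.0
shift now-axes [-0.0033 -0.0051  0.0541] turn deg [ 0.46 -0.27 -0.14] shift after turn [-0.0031 -0.0046  0.0542]
pan_square [ 0.5458  0.4552  0.0537 -0.3158] wrist [ 0.5352  0.4467  0.0545 -0.3136] 3.33
```

Request:
servo_tool:
  increments:
    - [0.2,-0.1,0,-0.003,-0.004,0.02,1]
    - [0.2,-0.1,0,0,0,0.02,1]
    - [0,0,0,0,0,0.013,1]
    - [0,0,0,0,0,0,1]
    - [0,0,0,0,0,0,1]
    - [0,0,0,0,0,0,1]
    - [0,0,0,0,0,0,1]
    - [0,0,0,0,0,0,1]

```text
t: 3.45
eef_pos: [0.3452, 0.3089, 0.0163]
orientation: [-2.259, -2.182, -0.002]
wrist_force: [1.4, 0.1, -0.2]
gripper_width: 0.088
grasp_force: 0.0
```

```bash
python3 go.py .345 .309 .016 -1.8;python3 go.py .345 .309 .016 -1.8
```

```text
t 3.45 pos [0.3452 0.3089 0.0163] yaw -2.0 tilt 0.07 j6 0.51 F [ 1.4  0.1 -0.2] w 0.088 g 0.0
shift now-axes [ 0.0001 -0.0002  0.0003] turn deg [ 0.04 -0.06 -0.19] shift after turn [ 0.0001 -0.0002  0.0003]
t 3.45 pos [0.3452 0.3089 0.0163] yaw -2.0 tilt 0.07 j6 0.51 F [ 1.4  0.1 -0.2] w 0.088 g 0.0
shift now-axes [ 0.0001 -0.0002  0.0003] turn deg [ 0.04 -0.06 -0.19] shift after turn [ 0.0001 -0.0002  0.0003]
```

Request:
servo_tool:
  increments:
    - [0,0,0,0,0,0,0.5]
    - [0,0,0,0,0,0,0.3]
    - [0,0,0,0,0,0,0]
    - [0,0,0,0,0,0,0]
    - [0,0,0,0,0,0,0]
    - [0,0,0,0,0,0,0]
    - [0,0,0,0,0,0,0]
    - [0,0,0,0,0,0,0]

```text
t: 4.25
eef_pos: [0.3448, 0.3087, 0.0157]
orientation: [-2.259, -2.182, -0.0]
wrist_force: [-0.6, -0.5, 0.2]
gripper_width: 0.026
grasp_force: 0.0
```

Request:
servo_tool:
  increments:
    - [0,0,0,0,0,-0.01,0]
    - [0,0,0,0,0,-0.02,0]
    - [0,0,0,0,0,-0.03,0]
    - [0,0,0,0,0,-0.03,0]
    - [0,0,0,0,0,-0.03,0]
    - [0,0,0,0,0,-0.02,0]
    - [0,0,0,0,0,0,0]
    - [0,0,0,0,0,0,0]

```text
t: 5.05
eef_pos: [0.3445, 0.3084, 0.1555]
orientation: [-2.259, -2.182, -0.0]
wrist_force: [-1.6, 0.2, -2.9]
gripper_width: 0.0132
grasp_force: 30.0
```

```bash
python3 go.py .546 .455 .165 -18; python3 wr.py c pan_square
```

```text
t 5.05 pos [0.3445 0.3084 0.1555] yaw -2.0 tilt 0.04 j6 0.51 F [-1.6  0.2 -2.9] w 0.0132 g 29.999529719352722
shift now-axes [ 0.1535  0.1962 -0.0095] turn deg [-0.02 -0.03 16.01] shift after turn [ 0.2017  0.1463 -0.0095]
pan_square [ 0.5458  0.4552  0.0537 -0.3158] wrist [ 0.5431  0.4437  0.0555 -0.3176] 1.43
```

View pics/w_c.png

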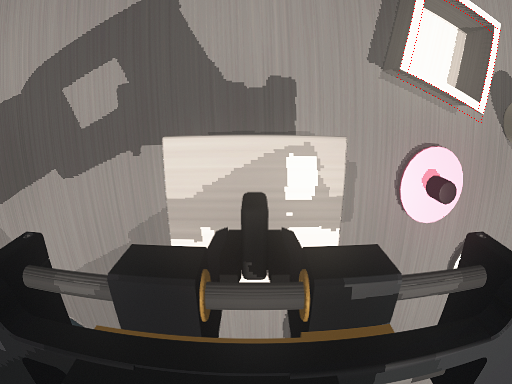

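```bash
cat > held.py <<'E'
# python3 held.py shape baryaw_minus_tooly : pose of the held lid relative to the TCP
from h import *
from rig import env
import sys
s=sys.argv[1];o=env.observe();m=env.camera_model('wrist');im=env.grab_frame('wrist')[:,:,::-1].copy();D=edt(im)
c=R.from_rotvec(o['orientation']).as_matrix();yaw=np.arctan2(c[1,1],c[0,1])-np.pi/2;p=o['eef_pos']
q,f=fit([(m,D,True)],'lid',s,[p[0],p[1],p[2]-.008],.012,.02,(yaw-.1,yaw+.1))
d=q[:3]-p;print('lid top rel tcp, tool axes',(c.T@d).round(4),'dyaw deg',np.degrees(q[3]-yaw).round(2),'cost',round(f,2))
E
python3 held.py square
```

```text
lid top rel tcp, tool axes [0.003  0.0065 0.0068] dyaw deg 0.01 cost 1.9
```

Request:
servo_tool:
  increments:
    - [0,0,0,0.03,0.038,0,0]
    - [0,0,0,0.03,0.038,0,0]
    - [0,0,0,0.03,0.038,0,0]
    - [0,0,4,0,0,0,0]
    - [0,0,4,0,0,0,0]
    - [0,0,4,0,0,0,0]
    - [0,0,4,0,0,0,0]
    - [0,0,0,0,0,0,0]

```text
t: 5.95
eef_pos: [0.4609, 0.3939, 0.1533]
orientation: [-2.541, -1.845, 0.006]
wrist_force: [-0.3, 0.2, -2.3]
gripper_width: 0.014
grasp_force: 30.0
```

```bash
python3 go.py .546 .455 .165 -18; python3 wr.py d pan_square
```

```text
t 5.95 pos [0.4609 0.3939 0.1533] yaw -18.0 tilt 0.23 j6 0.83 F [-0.3  0.2 -2.3] w 0.014 g 29.98990684747696
shift now-axes [ 0.0844  0.062  -0.012 ] turn deg [-0.18  0.14 -0.03] shift after turn [ 0.0844  0.0621 -0.0117]
pan_square [ 0.5458  0.4552  0.0537 -0.3158] wrist [ 0.546   0.4524  0.0554 -0.3167] 0.96
```

View pics/w_d.png

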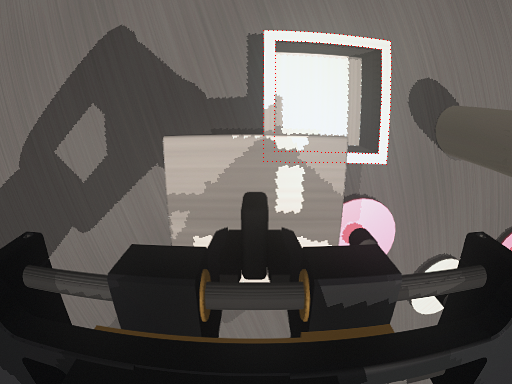

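```bash
cat > corner.py <<'E'
# python3 corner.py shape u1 v1 u2 v2 : held rectangular lid relative to the TCP, from its two far top corners (wrist picture)
from h import *
from rig import env
from scipy.optimize import least_squares
import sys
s=sys.argv[1];uv=np.array(sys.argv[2:6],float).reshape(2,2);o=env.observe();m=env.camera_model('wrist')
c=R.from_rotvec(o['orientation']).as_matrix();L,W=np.array(SZ[s])/2000
def pts(v):
    a=np.array([[L,-W],[L,W]]);k=np.array([[np.cos(v[3]),-np.sin(v[3])],[np.sin(v[3]),np.cos(v[3])]]);a=a@k.T+v[:2]
    return project(m,np.c_[a,[v[2]]*2]@c.T+o['eef_pos'],True)
best=min((least_squares(lambda v:(pts(v)-q).ravel(),[0,0,.004,0]) for q in(uv,uv[::-1])),key=lambda r:r.cost)
print('dx dy dz(top of plate beyond tcp)',best.x[:3].round(4),'dyaw',np.degrees(best.x[3]).round(2),'res',best.cost)
E
python3 corner.py square 163.5 136.5 346 136
```

```text
dx dy dz(top of plate beyond tcp) [0.1114 0.0009 0.0278] dyaw 179.85 res 5.2506581851510546e-27
```

Request:
servo_tool:
  increments:
    - [-0.2,0.1,0,0.02,0.015,0,0]
    - [0,0,0,0.02,0.016,0,0]
    - [0,0,0,0.02,0.016,0,0]
    - [0,0,0,0.02,0.015,0,0]
    - [0,0,0,0,0,0.01,0]
    - [0,0,0,0,0,0.01,0]
    - [0,0,0,0,0,0,0]
    - [0,0,0,0,0,0,0]

```text
t: 6.8
eef_pos: [0.5443, 0.4508, 0.1348]
orientation: [2.54, 1.847, 0.001]
wrist_force: [-0.5, 0.1, -1.7]
gripper_width: 0.0136
grasp_force: 30.0
```

```bash
python3 go.py .5454 .4518 .1 -18; cat > hov.py <<'E'
# python3 hov.py tag shape z yawdeg: held/placed lid by scene + side views
from h import *
from rig import env
import sys
tag,s,z,yw=sys.argv[1],sys.argv[2],float(sys.argv[3]),np.radians(float(sys.argv[4]));o=env.observe();V=[];ims=[]
x,y=map(float,sys.argv[5:7]) if len(sys.argv)>6 else o['eef_pos'][:2]
for n in('scene','side'):
    m=env.camera_model(n);im=env.grab_frame(n)[:,:,::-1].copy();V.append((m,edt(im),False));ims.append(im)
p,c=fit(V,'lid',s,[x,y,z],.015,.025,(yw-.15,yw+.15) if len(SZ[s])>1 else None)
print('lid top',p.round(4),'cost',round(c,2),'tcp-lidtop',(o['eef_pos'][2]-p[2]).round(4))
cr=[]
for (m,_,_),im in zip(V,ims):
    q=project(m,place(model('lid',s),p));u,v=q.mean(0).astype(int);u=min(max(u,65),446);v=min(max(v,65),318)
    b=cv2.resize(im[v-64:v+64,u-64:u+64],None,fx=3,fy=3)
    for a in q: cv2.circle(b,tuple(int(t) for t in (a-[u-64,v-64]+.5)*3),0,(0,0,255),-1)
    cr.append(b)
cv2.imwrite(f'pics/h_{tag}.png',np.hstack(cr))
E
python3 hov.py a square .11 -18
```

```text
t 6.8 pos [0.5443 0.4508 0.1348] yaw -18.0 tilt 0.07 j6 0.84 F [-0.5  0.1 -1.7] w 0.0136 g 29.98924434185028
shift now-axes [0.0013 0.0007 0.0348] turn deg [ 0.07 -0.01  0.04] shift after turn [0.0013 0.0007 0.0348]
lid top [ 0.5451  0.4546  0.1078 -0.2997] cost 1.1 tcp-lidtop 0.027
```

View pics/h_a.png

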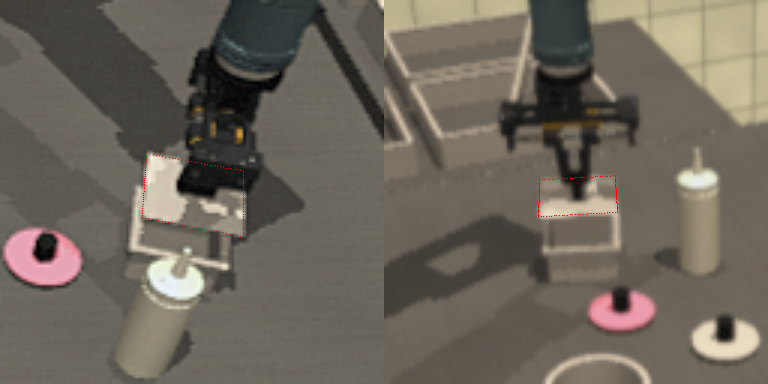

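Request:
servo_tool:
  increments:
    - [0,0,0,0.001,0.001,0.01,0]
    - [0,0,0,0,0,0.01,0]
    - [0,0,0,0,0,0.01,0]
    - [0,0,0,0,0,0.008,0]
    - [0,0,0,0,0,0.004,0]
    - [0,0,0,0,0,0,0]
    - [0,0,0,0,0,0,0]
    - [0,0,0,0,0,0,0]

```text
t: 7.7
eef_pos: [0.5475, 0.4525, 0.0947]
orientation: [2.54, 1.846, 0.007]
wrist_force: [-0.3, -0.1, -2.1]
gripper_width: 0.0138
grasp_force: 30.0
```

Request:
servo_tool:
  increments:
    - [0,0,0,0,0,0.001,0]
    - [0,0,0,0,0,0.001,0]
    - [0,0,0,0,0,0.001,0]
    - [0,0,0,0,0,0.001,0]
    - [0,0,0,0,0,0.001,0]
    - [0,0,0,0,0,0.001,0]
    - [0,0,0,0,0,0,0]
    - [0,0,0,0,0,0,0]

```text
t: 8.5
eef_pos: [0.5471, 0.4522, 0.0879]
orientation: [2.54, 1.846, 0.005]
wrist_force: [-0.1, -0.9, -1.9]
gripper_width: 0.0134
grasp_force: 30.0
```

Request:
servo_tool:
  increments:
    - [0,0,0,0,0,0.0005,0]
    - [0,0,0,0,0,0.0005,0]
    - [0,0,0,0,0,0.0005,0]
    - [0,0,0,0,0,0.0005,0]
    - [0,0,0,0,0,0.0005,0]
    - [0,0,0,0,0,0.0005,0]
    - [0,0,0,0,0,0,0]
    - [0,0,0,0,0,0,0]

```text
t: 9.3
eef_pos: [0.5471, 0.4522, 0.085]
orientation: [2.541, 1.846, 0.006]
wrist_force: [-0.0, -0.4, -2.2]
gripper_width: 0.0136
grasp_force: 30.0
```

```bash
python3 go.py .5454 .4518 .083 -18
```

```text
t 9.3 pos [0.5471 0.4522 0.085 ] yaw -18.0 tilt 0.21 j6 0.84 F [-0.  -0.4 -2.2] w 0.0136 g 29.989176392555237
shift now-axes [-0.0009 -0.0015  0.002 ] turn deg [ 0.17 -0.12  0.01] shift after turn [-0.0009 -0.0015  0.002 ]
```

Request:
servo_tool:
  increments:
    - [0,0,0,0,0,0.0005,0]
    - [0,0,0,0,0,0.0005,0]
    - [0,0,0,0,0,0.0005,0]
    - [0,0,0,0,0,0.0005,0]
    - [0,0,0,0,0,0,0]
    - [0,0,0,0,0,0,0]
    - [0,0,0,0,0,0,0]
    - [0,0,0,0,0,0,0]

```text
t: 10.1
eef_pos: [0.5472, 0.4523, 0.0831]
orientation: [2.54, 1.846, 0.006]
wrist_force: [0.8, 0.5, -1.2]
gripper_width: 0.0136
grasp_force: 30.0
```

Request:
servo_tool:
  increments:
    - [0,0,0,0,0,0.0005,0]
    - [0,0,0,0,0,0.0005,0]
    - [0,0,0,0,0,0.0005,0]
    - [0,0,0,0,0,0.0005,0]
    - [0,0,0,0,0,0,0]
    - [0,0,0,0,0,0,0]
    - [0,0,0,0,0,0,0]
    - [0,0,0,0,0,0,0]

```text
t: 10.9
eef_pos: [0.5475, 0.4523, 0.0825]
orientation: [2.54, 1.846, 0.007]
wrist_force: [-3.1, -2.7, 8.2]
gripper_width: 0.0131
grasp_force: 30.0
```

```bash
python3 hov.py b square .06 -18
```

```text
lid top [ 0.5471  0.4551  0.0547 -0.3132] cost 0.76 tcp-lidtop 0.0278
```

View pics/h_b.png

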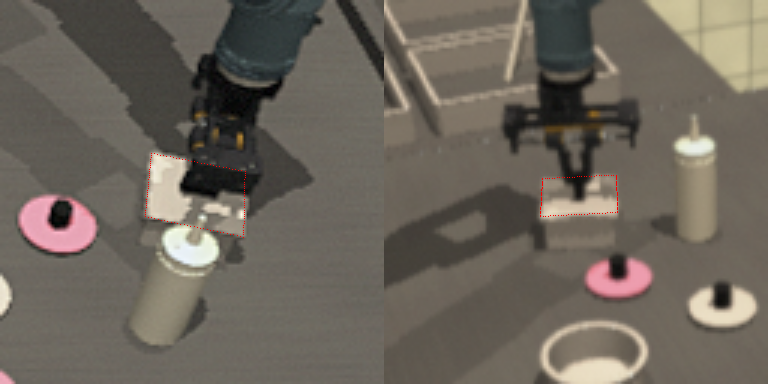

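The force shows contact at 8 N, and the fitted lid top equals the pan's rim plus the plate, so the lid is home. I release it.

Request:
servo_tool:
  increments:
    - [0,0,0,0,0,-0.0005,0]
    - [0,0,0,0,0,0,0.3]
    - [0,0,0,0,0,0,0.6]
    - [0,0,0,0,0,0,0.6]
    - [0,0,0,0,0,0,0.6]
    - [0,0,0,0,0,0,0.6]
    - [0,0,0,0,0,0,0.6]
    - [0,0,0,0,0,0,0.6]

```text
t: 11.8
eef_pos: [0.5471, 0.4522, 0.0815]
orientation: [2.54, 1.846, 0.005]
wrist_force: [0.2, -0.3, 0.1]
gripper_width: 0.053
grasp_force: 0.0
```

Request:
servo_tool:
  increments:
    - [0,0,0,0,0,-0.01,0.6]
    - [0,0,0,0,0,-0.03,0.6]
    - [0,0,0,0,0,-0.04,0.8]
    - [0,0,0,0,0,-0.03,1]
    - [0,0,0,0,0,0,1]
    - [0,0,0,0,0,0,1]
    - [0,0,0,0,0,0,1]
    - [0,0,0,0,0,0,1]

```text
t: 12.6
eef_pos: [0.5458, 0.4515, 0.1895]
orientation: [2.541, 1.846, 0.0]
wrist_force: [0.2, -0.1, 0.8]
gripper_width: 0.0886
grasp_force: 0.0
```

```bash
python3 hov.py c square .06 -18 .546 .4524; python3 go.py .654 .177 .19 20
```

```text
lid top [ 0.5471  0.4554  0.0551 -0.3112] cost 0.67 tcp-lidtop 0.1344
t 12.7 pos [0.5461 0.4517 0.1899] yaw -18.0 tilt 0.08 j6 0.84 F [-0.2  0.  -0.2] w 0.088 g 0.0
shift now-axes [-2.279e-01  1.875e-01  1.000e-04] turn deg [ 8.000e-02  1.000e-02 -3.799e+01] shift after turn [-2.95e-01  7.50e-03 -1.00e-04]
```

Request:
servo_tool:
  increments:
    - [0,0,0,0,0,-0.02,1]
    - [0,0,0,-0.038,0.031,0,1]
    - [0,0,0,-0.038,0.031,0,1]
    - [0,0,0,-0.038,0.031,0,1]
    - [0,0,0,-0.038,0.031,0,1]
    - [0,0,0,-0.038,0.031,0,1]
    - [0,0,0,-0.038,0.031,0.02,1]
    - [0,0,0,0,0,0,1]

```text
t: 13.5
eef_pos: [0.6527, 0.174, 0.1893]
orientation: [2.547, 1.838, -0.002]
wrist_force: [-0.7, 0.8, -0.5]
gripper_width: 0.0884
grasp_force: 0.0
```

Request:
servo_tool:
  increments:
    - [0,0,0,0,0,0,1]
    - [0,0,0,0,0,0,1]
    - [0,0,0,0,0,0,1]
    - [0,0,0,0,0,0,1]
    - [0,0,0,0,0,0,1]
    - [0,0,0,0,0,0,1]
    - [0,0,0,0,0,0,1]
    - [0,0,0,0,0,0,1]

```text
t: 14.3
eef_pos: [0.6522, 0.1804, 0.1927]
orientation: [2.54, 1.846, 0.006]
wrist_force: [-0.5, 0.2, 0.4]
gripper_width: 0.088
grasp_force: 0.0
```

```bash
python3 wr.py e lid_small;  python3 go.py .654 .177 .016 -18
```

```text
lid_small [0.6538 0.177  0.0078 0.    ] wrist [0.6561 0.1741 0.0115 0.    ] 0.16
t 14.35 pos [0.6522 0.1804 0.1927] yaw -18.0 tilt 0.22 j6 0.41 F [ 0.4  0.4 -0.8] w 0.0883 g 0.0
shift now-axes [-0.003   0.0022  0.1767] turn deg [ 0.18 -0.12  0.01] shift after turn [-0.0026  0.0027  0.1767]
```

View pics/w_e.png

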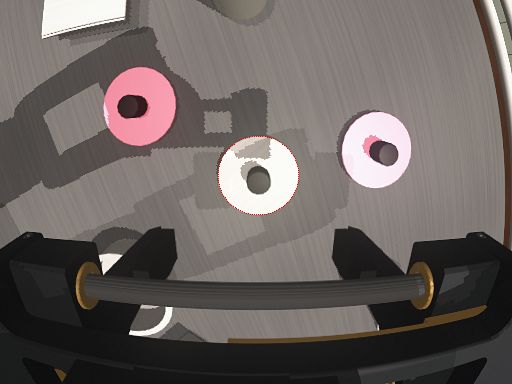

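The cream lid is centred at (258,175) and the pink ones lie at (140,106) and (376,150), clear of the fingers. I descend.

Request:
servo_tool:
  increments:
    - [0.2,-0.1,0,-0.005,0.005,0.03,1]
    - [0,0,0,0,0,0.04,1]
    - [0,0,0,0,0,0.04,1]
    - [0,0,0,0,0,0.03,1]
    - [0,0,0,0,0,0.015,1]
    - [0,0,0,0,0,0,1]
    - [0,0,0,0,0,0,1]
    - [0,0,0,0,0,0,1]

```text
t: 15.15
eef_pos: [0.6573, 0.1743, 0.0402]
orientation: [2.54, 1.846, 0.006]
wrist_force: [-0.1, 0.1, -0.5]
gripper_width: 0.0882
grasp_force: 0.0
```

```bash
python3 go.py .656 .174 .016 -18
```

```text
t 15.15 pos [0.6573 0.1743 0.0402] yaw -18.0 tilt 0.22 j6 0.4 F [-0.1  0.1 -0.5] w 0.0882 g 0.0
shift now-axes [-0.0008 -0.0012  0.0242] turn deg [ 0.19 -0.12  0.01] shift after turn [-0.0007 -0.0011  0.0242]
```

Close for a full second this time before lifting.

Request:
servo_tool:
  increments:
    - [0.2,-0.1,0,-0.001,-0.001,0.012,1]
    - [0,0,0,0,0,0.009,1]
    - [0,0,0,0,0,0.003,1]
    - [0,0,0,0,0,0,0.6]
    - [0,0,0,0,0,0,0.3]
    - [0,0,0,0,0,0,0]
    - [0,0,0,0,0,0,0]
    - [0,0,0,0,0,0,0]

```text
t: 15.95
eef_pos: [0.6543, 0.1735, 0.0138]
orientation: [-2.54, -1.845, 0.005]
wrist_force: [-0.5, -0.6, -0.0]
gripper_width: 0.0503
grasp_force: 0.0
```

Request:
servo_tool:
  increments:
    - [0,0,0,0,0,0,0]
    - [0,0,0,0,0,0,0]
    - [0,0,0,0,0,0,0]
    - [0,0,0,0,0,0,0]
    - [0,0,0,0,0,0,0]
    - [0,0,0,0,0,0,0]
    - [0,0,0,0,0,0,0]
    - [0,0,0,0,0,0,0]

```text
t: 16.75
eef_pos: [0.6543, 0.1735, 0.0137]
orientation: [-2.54, -1.845, 0.005]
wrist_force: [0.4, -1.0, -0.3]
gripper_width: 0.025
grasp_force: 30.0
```

Request:
servo_tool:
  increments:
    - [0,0,0,0,0,-0.01,0]
    - [0,0,0,0,0,-0.03,0]
    - [0,0,0,0,0,-0.04,0]
    - [0,0,0,0,0,-0.04,0]
    - [0,0,0,0,0,-0.02,0]
    - [0,0,0,0,0,0,0]
    - [0,0,0,0,0,0,0]
    - [0,0,0,0,0,0,0]

```text
t: 17.55
eef_pos: [0.6533, 0.1734, 0.1513]
orientation: [-2.538, -1.844, 0.011]
wrist_force: [-0.3, 0.4, -1.1]
gripper_width: 0.0249
grasp_force: 30.0
```

```bash
python3 go.py .6636 -.165 .16 -18
```

```text
t 17.55 pos [0.6533 0.1734 0.1513] yaw -18.0 tilt 0.46 j6 0.4 F [-0.3  0.4 -1.1] w 0.0249 g 29.997195890173316
shift now-axes [-0.3187  0.1143 -0.0086] turn deg [-0.43  0.16  0.01] shift after turn [-0.3186  0.1144 -0.0087]
```

Request:
servo_tool:
  increments:
    - [-0.2,0.1,0,-0.046,0.0165,-0.01,0]
    - [-0.2,0.1,0,-0.046,0.0165,0,0]
    - [0,0,0,-0.046,0.0165,0,0]
    - [0,0,0,-0.046,0.0165,0,0]
    - [0,0,0,-0.046,0.0165,0,0]
    - [0,0,0,-0.046,0.0165,0,0]
    - [0,0,0,-0.046,0.0165,0,0]
    - [0,0,0,0,0,0,0]

```text
t: 18.35
eef_pos: [0.6637, -0.175, 0.1609]
orientation: [2.547, 1.838, 0.001]
wrist_force: [-0.1, -0.0, -1.6]
gripper_width: 0.0247
grasp_force: 30.0
```

Request:
servo_tool:
  increments:
    - [0,0,0,0,0,0.02,0]
    - [0,0,0,0,0,0.02,0]
    - [0,0,0,0,0,0.02,0]
    - [0,0,0,0,0,0.01,0]
    - [0,0,0,0,0,0,0]
    - [0,0,0,0,0,0,0]
    - [0,0,0,0,0,0,0]
    - [0,0,0,0,0,0,0]

```text
t: 19.15
eef_pos: [0.6662, -0.1686, 0.0948]
orientation: [2.539, 1.845, 0.007]
wrist_force: [0.7, 0.1, -1.5]
gripper_width: 0.025
grasp_force: 30.0
```

```bash
python3 go.py .664 -.1685 .0707 -18; python3 hov.py d small .085 0
```

```text
t 19.15 pos [ 0.6662 -0.1686  0.0948] yaw -18.0 tilt 0.32 j6 -0.11 F [ 0.7  0.1 -1.5] w 0.025 g 29.99682708643377
shift now-axes [-0.0007 -0.0023  0.0241] turn deg [ 0.3  -0.11  0.02] shift after turn [-0.0006 -0.0021  0.0241]
lid top [ 0.6667 -0.1655  0.0865  0.    ] cost 1.61 tcp-lidtop 0.0082
```

View pics/h_d.png

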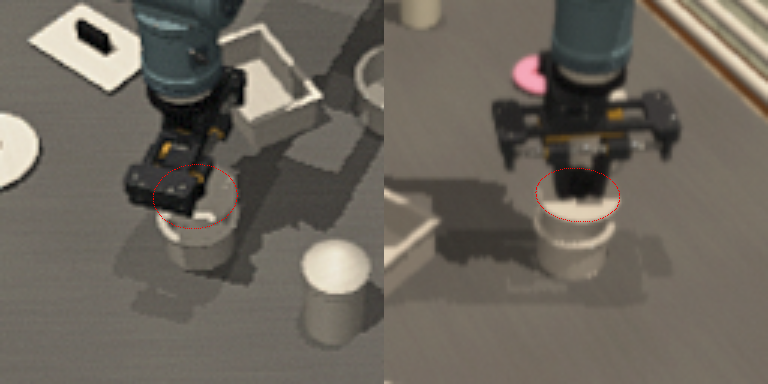

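Request:
servo_tool:
  increments:
    - [0.2,-0.1,0,-0.001,-0.003,0.006,0]
    - [0.1,0,0,0,0,0.006,0]
    - [0,0,0,0,0,0.005,0]
    - [0,0,0,0,0,0.003,0]
    - [0,0,0,0,0,0,0]
    - [0,0,0,0,0,0,0]
    - [0,0,0,0,0,0,0]
    - [0,0,0,0,0,0,0]

```text
t: 20.05
eef_pos: [0.6625, -0.1684, 0.0737]
orientation: [-2.54, -1.846, 0.001]
wrist_force: [0.4, -0.2, -1.4]
gripper_width: 0.0249
grasp_force: 30.0
```

```bash
python3 go.py .664 -.1685 .0607 -18
```

```text
t 20.05 pos [ 0.6625 -0.1684  0.0737] yaw -18.0 tilt 0.09 j6 -0.11 F [ 0.4 -0.2 -1.4] w 0.0249 g 29.99680836685002
shift now-axes [0.0004 0.0014 0.013 ] turn deg [-0.09 -0.02  0.01] shift after turn [0.0004 0.0014 0.013 ]
```

Request:
servo_tool:
  increments:
    - [0,0,0,0,0.001,0.002,0]
    - [0,0,0,0,0,0.002,0]
    - [0,0,0,0,0,0.002,0]
    - [0,0,0,0,0,0.001,0]
    - [0,0,0,0,0,0.001,0]
    - [0,0,0,0,0,0.001,0]
    - [0,0,0,0,0,0,0]
    - [0,0,0,0,0,0,0]

```text
t: 20.85
eef_pos: [0.6633, -0.1687, 0.0644]
orientation: [-2.54, -1.846, 0.001]
wrist_force: [-0.3, 0.1, -0.7]
gripper_width: 0.0256
grasp_force: 30.0
```

Request:
servo_tool:
  increments:
    - [0,0,0,0,0,0.0005,0]
    - [0,0,0,0,0,0.0005,0]
    - [0,0,0,0,0,0.0005,0]
    - [0,0,0,0,0,0.0005,0]
    - [0,0,0,0,0,0.0005,0]
    - [0,0,0,0,0,0,0]
    - [0,0,0,0,0,0,0]
    - [0,0,0,0,0,0,0]

```text
t: 21.65
eef_pos: [0.6633, -0.1686, 0.0619]
orientation: [-2.54, -1.846, 0.001]
wrist_force: [0.3, -0.0, -0.8]
gripper_width: 0.025
grasp_force: 30.0
```

Request:
servo_tool:
  increments:
    - [0,0,0,0,0,0.0005,0]
    - [0,0,0,0,0,0.0005,0]
    - [0,0,0,0,0,0.0005,0]
    - [0,0,0,0,0,0,0]
    - [0,0,0,0,0,0,0]
    - [0,0,0,0,0,0,0]
    - [0,0,0,0,0,0,0]
    - [0,0,0,0,0,0,0]

```text
t: 22.45
eef_pos: [0.6633, -0.1686, 0.0607]
orientation: [-2.54, -1.846, 0.001]
wrist_force: [-1.6, 1.4, 4.4]
gripper_width: 0.025
grasp_force: 30.0
```

Contact comes at exactly the expected height. I release and go on to the large lid.

Request:
servo_tool:
  increments:
    - [0,0,0,0,0,0,0.4]
    - [0,0,0,0,0,0,0.7]
    - [0,0,0,0,0,0,0.7]
    - [0,0,0,0,0,0,0.7]
    - [0,0,0,0,0,0,0.7]
    - [0,0,0,0,0,0,0.7]
    - [0,0,0,0,0,0,0.7]
    - [0,0,0,0,0,0,0.7]

```text
t: 23.25
eef_pos: [0.6632, -0.1687, 0.0604]
orientation: [-2.54, -1.846, 0.001]
wrist_force: [-0.1, 0.5, 0.4]
gripper_width: 0.0617
grasp_force: 0.0
```

Request:
servo_tool:
  increments:
    - [0,0,0,0,0,-0.02,0.7]
    - [0,0,0,0,0,-0.04,0.7]
    - [0,0,0,0,0,-0.04,0.8]
    - [0,0,0,0,0,-0.03,1]
    - [0,0,0,0,0,0,1]
    - [0,0,0,0,0,0,1]
    - [0,0,0,0,0,0,1]
    - [0,0,0,0,0,0,1]

```text
t: 24.05
eef_pos: [0.6625, -0.1684, 0.1882]
orientation: [-2.537, -1.844, 0.004]
wrist_force: [-0.4, -0.6, 0.8]
gripper_width: 0.088
grasp_force: 0.0
```

```bash
python3 hov.py e small .06 0 .6636 -.1653; python3 wr.py f pan_small; python3 go.py .525 -.4385 .19 -18
```

```text
lid top [ 0.6626 -0.1663  0.0543  0.    ] cost 0.67 tcp-lidtop 0.1339
pan_small [ 0.6636 -0.1653  0.0507  0.    ] wrist [ 0.664  -0.1687  0.0555  0.    ] 1.88
t 24.2 pos [ 0.663  -0.1685  0.189 ] yaw -18.0 tilt 0.25 j6 -0.11 F [ 0.4 -0.2 -0. ] w 0.0882 g 0.0
shift now-axes [-0.2994 -0.0478 -0.001 ] turn deg [-0.25 -0.04  0.01] shift after turn [-0.2994 -0.0478 -0.001 ]
```

Request:
servo_tool:
  increments:
    - [-0.2,0,0,-0.043,-0.007,0,1]
    - [0,0,0,-0.043,-0.007,0,1]
    - [0,0,0,-0.043,-0.007,0,1]
    - [0,0,0,-0.043,-0.007,0,1]
    - [0,0,0,-0.043,-0.007,0,1]
    - [0,0,0,-0.043,-0.007,0,1]
    - [0,0,0,-0.042,-0.006,0,1]
    - [0,0,0,0,0,0,1]

```text
t: 25.0
eef_pos: [0.522, -0.4443, 0.1897]
orientation: [2.546, 1.839, -0.001]
wrist_force: [0.5, -0.6, -0.6]
gripper_width: 0.0883
grasp_force: 0.0
```

Request:
servo_tool:
  increments:
    - [0,0,0,0,0,0,1]
    - [0,0,0,0,0,0,1]
    - [0,0,0,0,0,0,1]
    - [0,0,0,0,0,0,1]
    - [0,0,0,0,0,0,1]
    - [0,0,0,0,0,0,1]
    - [0,0,0,0,0,0,1]
    - [0,0,0,0,0,0,1]

```text
t: 25.8
eef_pos: [0.5252, -0.4392, 0.1903]
orientation: [2.541, 1.846, 0.002]
wrist_force: [-0.8, -0.1, -0.3]
gripper_width: 0.0883
grasp_force: 0.0
```

```bash
python3 wr.py g lid_large pan_small;  python3 go.py .525 -.4385 .016 -18
```

```text
lid_large [ 0.5231 -0.4355  0.0078  0.    ] wrist [ 0.5251 -0.4361  0.0115  0.    ] 0.21
pan_small [ 0.6636 -0.1653  0.0507  0.    ] wrist [ 0.6737 -0.1584  0.0552  0.    ] 4.0
t 25.85 pos [ 0.5252 -0.4393  0.1902] yaw -18.0 tilt 0.08 j6 -0.56 F [-0.2 -0.1 -0.1] w 0.0883 g 0.0
shift now-axes [ 0.0006 -0.0006  0.1742] turn deg [ 0.07 -0.03  0.01] shift after turn [ 0.0007 -0.0004  0.1742]
```

Request:
servo_tool:
  increments:
    - [0,0,0,0.003,-0.001,0.03,1]
    - [0,0,0,0,0,0.04,1]
    - [0,0,0,0,0,0.04,1]
    - [0,0,0,0,0,0.03,1]
    - [0,0,0,0,0,0.015,1]
    - [0,0,0,0,0,0,1]
    - [0,0,0,0,0,0,1]
    - [0,0,0,0,0,0,1]

```text
t: 26.65
eef_pos: [0.5265, -0.4375, 0.0378]
orientation: [2.538, 1.844, 0.002]
wrist_force: [-0.6, -0.3, -0.5]
gripper_width: 0.0878
grasp_force: 0.0
```

```bash
python3 go.py .525 -.436 .015 -18
```

```text
t 26.65 pos [ 0.5265 -0.4375  0.0378] yaw -18.0 tilt 0.28 j6 -0.55 F [-0.6 -0.3 -0.5] w 0.0878 g 0.0
shift now-axes [ 0.001  -0.002   0.0227] turn deg [0.27 0.09 0.01] shift after turn [ 0.001  -0.0019  0.0228]
```

Request:
servo_tool:
  increments:
    - [0.2,0.1,0,0.001,-0.002,0.01,1]
    - [0,0,0,0,0,0.008,1]
    - [0,0,0,0,0,0.003,1]
    - [0,0,0,0,0,0,0.6]
    - [0,0,0,0,0,0,0.3]
    - [0,0,0,0,0,0,0]
    - [0,0,0,0,0,0,0]
    - [0,0,0,0,0,0,0]

```text
t: 27.45
eef_pos: [0.5238, -0.4347, 0.0144]
orientation: [-2.539, -1.845, -0.001]
wrist_force: [-0.0, 0.2, 0.1]
gripper_width: 0.0503
grasp_force: 0.0
```

Request:
servo_tool:
  increments:
    - [0,0,0,0,0,0,0]
    - [0,0,0,0,0,0,0]
    - [0,0,0,0,0,0,0]
    - [0,0,0,0,0,0,0]
    - [0,0,0,0,0,0,0]
    - [0,0,0,0,0,0,0]
    - [0,0,0,0,0,0,0]
    - [0,0,0,0,0,0,0]

```text
t: 28.25
eef_pos: [0.5238, -0.4346, 0.0143]
orientation: [-2.539, -1.845, -0.001]
wrist_force: [0.2, -0.3, 0.3]
gripper_width: 0.0249
grasp_force: 30.0
```

Request:
servo_tool:
  increments:
    - [0,0,0,0,0,-0.01,0]
    - [0,0,0,0,0,-0.03,0]
    - [0,0,0,0,0,-0.04,0]
    - [0,0,0,0,0,-0.04,0]
    - [0,0,0,0,0,-0.04,0]
    - [0,0,0,0,0,0,0]
    - [0,0,0,0,0,0,0]
    - [0,0,0,0,0,0,0]

```text
t: 29.05
eef_pos: [0.523, -0.4339, 0.172]
orientation: [-2.536, -1.843, -0.0]
wrist_force: [0.1, -0.0, -2.3]
gripper_width: 0.0249
grasp_force: 30.0
```

```bash
python3 go.py .4500 -.08 .17 -18
```

```text
t 29.05 pos [ 0.523  -0.4339  0.172 ] yaw -18.0 tilt 0.39 j6 -0.55 F [ 0.1 -0.  -2.3] w 0.0249 g 29.998277463018894
shift now-axes [ 0.314  -0.1787  0.0043] turn deg [-0.31 -0.24  0.01] shift after turn [ 0.314  -0.1788  0.002 ]
```

Request:
servo_tool:
  increments:
    - [-0.2,-0.1,0,0.038,-0.026,0,0]
    - [-0.1,-0.1,0,0.038,-0.026,0,0]
    - [0,0,0,0.038,-0.026,0,0]
    - [0,0,0,0.038,-0.026,0,0]
    - [0,0,0,0.038,-0.026,0,0]
    - [0,0,0,0.038,-0.026,0,0]
    - [0,0,0,0.038,-0.026,0,0]
    - [0,0,0,0.038,-0.026,0,0]

```text
t: 29.85
eef_pos: [0.4178, -0.0793, 0.1715]
orientation: [-2.542, -1.846, 0.002]
wrist_force: [0.3, 1.8, -1.6]
gripper_width: 0.0246
grasp_force: 30.0
```

Request:
servo_tool:
  increments:
    - [0,0,0,0.036,-0.024,0,0]
    - [0,0,0,0,0,0,0]
    - [0,0,0,0,0,0,0]
    - [0,0,0,0,0,0,0]
    - [0,0,0,0,0,0,0]
    - [0,0,0,0,0,0,0]
    - [0,0,0,0,0,0,0]
    - [0,0,0,0,0,0,0]

```text
t: 30.65
eef_pos: [0.4084, -0.0404, 0.1734]
orientation: [2.54, 1.844, 0.001]
wrist_force: [-0.3, -0.2, -2.1]
gripper_width: 0.025
grasp_force: 30.0
```

```bash
python3 wr.py h pan_large;  python3 go.py .450 .088 .17 -18
```

```text
pan_large [0.4482 0.0906 0.05   0.    ] wrist [0.4502 0.0889 0.0545 0.    ] 1.37
t 30.7 pos [ 0.4084 -0.0402  0.1734] yaw -18.0 tilt 0.18 j6 -0.07 F [-0.6 -0.8 -2. ] w 0.0254 g 29.99794626608491
shift now-axes [ 1.348e-01 -1.000e-04  3.200e-03] turn deg [ 0.16  0.07 -0.03] shift after turn [ 0.1348 -0.      0.0034]
```

View pics/w_h.png

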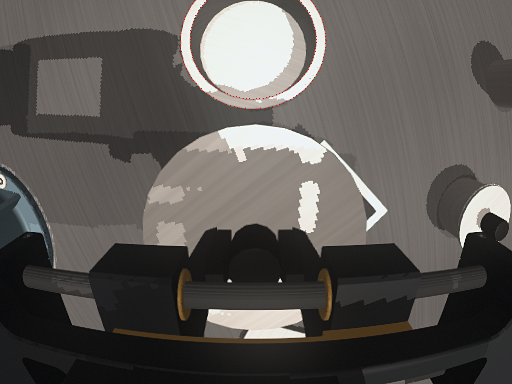

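The pan is fitted at (253,40) and the lid is well held. I move over the pan and down.

Request:
servo_tool:
  increments:
    - [0.2,0.1,0,0.034,0,0,0]
    - [0,0,0,0.034,0,0,0]
    - [0,0,0,0.034,0,0,0]
    - [0,0,0,0.034,0,0,0]
    - [0,0,0,0,0,0.02,0]
    - [0,0,0,0,0,0.03,0]
    - [0,0,0,0,0,0.02,0]
    - [0,0,0,0,0,0,0]

```text
t: 31.5
eef_pos: [0.4479, 0.0897, 0.1008]
orientation: [-2.538, -1.844, 0.007]
wrist_force: [0.7, -0.2, -2.0]
gripper_width: 0.0251
grasp_force: 30.0
```

Request:
servo_tool:
  increments:
    - [0,0,0,0,0,0.01,0]
    - [0,0,0,0,0,0,0]
    - [0,0,0,0,0,0,0]
    - [0,0,0,0,0,0,0]
    - [0,0,0,0,0,0,0]
    - [0,0,0,0,0,0,0]
    - [0,0,0,0,0,0,0]
    - [0,0,0,0,0,0,0]

```text
t: 32.3
eef_pos: [0.4504, 0.0895, 0.0935]
orientation: [-2.541, -1.846, -0.0]
wrist_force: [0.0, -0.1, -2.5]
gripper_width: 0.0253
grasp_force: 30.0
```

```bash
python3 go.py .4505 .0897 .0713 -18; python3 hov.py f large .085 0
```

```text
t 32.3 pos [0.4504 0.0895 0.0935] yaw -18.0 tilt 0.03 j6 0.25 F [ 0.  -0.1 -2.5] w 0.0253 g 29.99873986467719
shift now-axes [0.0003 0.0001 0.0222] turn deg [-0.02 -0.03  0.01] shift after turn [0.0003 0.0001 0.0222]
lid top [0.4469 0.0911 0.0866 0.    ] cost 1.41 tcp-lidtop 0.007
```

Request:
servo_tool:
  increments:
    - [0,0,0,0,0,0.006,0]
    - [0,0,0,0,0,0.006,0]
    - [0,0,0,0,0,0.004,0]
    - [0,0,0,0,0,0.004,0]
    - [0,0,0,0,0,0.003,0]
    - [0,0,0,0,0,0.002,0]
    - [0,0,0,0,0,0.002,0]
    - [0,0,0,0,0,0,0]

```text
t: 33.2
eef_pos: [0.4502, 0.0895, 0.0663]
orientation: [-2.541, -1.846, 0.0]
wrist_force: [-0.3, 0.1, -3.1]
gripper_width: 0.0254
grasp_force: 30.0
```

Request:
servo_tool:
  increments:
    - [0,0,0,0,0,0.0005,0]
    - [0,0,0,0,0,0.0005,0]
    - [0,0,0,0,0,0.0005,0]
    - [0,0,0,0,0,0.0005,0]
    - [0,0,0,0,0,0.0005,0]
    - [0,0,0,0,0,0,0]
    - [0,0,0,0,0,0,0]
    - [0,0,0,0,0,0,0]

```text
t: 34.0
eef_pos: [0.4503, 0.0895, 0.0639]
orientation: [-2.541, -1.846, -0.0]
wrist_force: [-0.1, 0.1, -2.2]
gripper_width: 0.025
grasp_force: 30.0
```

Request:
servo_tool:
  increments:
    - [0,0,0,0,0,0.0005,0]
    - [0,0,0,0,0,0.0005,0]
    - [0,0,0,0,0,0.0005,0]
    - [0,0,0,0,0,0.0005,0]
    - [0,0,0,0,0,0.0005,0]
    - [0,0,0,0,0,0.0003,0]
    - [0,0,0,0,0,0,0]
    - [0,0,0,0,0,0,0]

```text
t: 34.8
eef_pos: [0.4503, 0.0894, 0.0612]
orientation: [-2.541, -1.847, -0.0]
wrist_force: [-0.6, -0.9, -0.5]
gripper_width: 0.0251
grasp_force: 30.0
```

Request:
servo_tool:
  increments:
    - [0,0,0,0,0,0.0005,0]
    - [0,0,0,0,0,0.0003,0]
    - [0,0,0,0,0,0,0]
    - [0,0,0,0,0,0,0]
    - [0,0,0,0,0,0,0]
    - [0,0,0,0,0,0,0]
    - [0,0,0,0,0,0,0]
    - [0,0,0,0,0,0,0]

```text
t: 35.6
eef_pos: [0.4503, 0.0895, 0.0611]
orientation: [-2.541, -1.847, 0.0]
wrist_force: [-4.3, -0.1, 8.9]
gripper_width: 0.0249
grasp_force: 30.0
```

Request:
servo_tool:
  increments:
    - [0,0,0,0,0,0,0.4]
    - [0,0,0,0,0,0,0.7]
    - [0,0,0,0,0,0,0.7]
    - [0,0,0,0,0,0,0.7]
    - [0,0,0,0,0,0,0.7]
    - [0,0,0,0,0,0,0.7]
    - [0,0,0,0,0,0,0.7]
    - [0,0,0,0,0,0,0.7]

```text
t: 36.4
eef_pos: [0.4503, 0.0895, 0.0603]
orientation: [-2.541, -1.846, -0.0]
wrist_force: [0.0, 0.5, -0.4]
gripper_width: 0.0612
grasp_force: 0.0
```

Request:
servo_tool:
  increments:
    - [0,0,0,0,0,-0.02,0.7]
    - [0,0,0,0,0,-0.04,0.7]
    - [0,0,0,0,0,-0.04,0.8]
    - [0,0,0,0,0,-0.03,1]
    - [0,0,0,0,0,0,1]
    - [0,0,0,0,0,0,1]
    - [0,0,0,0,0,0,1]
    - [0,0,0,0,0,0,1]

```text
t: 37.2
eef_pos: [0.4493, 0.0895, 0.1887]
orientation: [-2.539, -1.845, 0.004]
wrist_force: [0.2, -0.8, 0.4]
gripper_width: 0.0877
grasp_force: 0.0
```

```bash
python3 hov.py g large .06 0 .4482 .0906; python3 go.py .3355 -.3195 .19 -40.2
```

```text
lid top [0.4484 0.0901 0.0544 0.    ] cost 0.46 tcp-lidtop 0.1343
t 37.3 pos [0.4496 0.0894 0.1891] yaw -18.0 tilt 0.17 j6 0.25 F [-0.9  0.2 -0.2] w 0.0879 g 0.0
shift now-axes [-0.4242  0.0178 -0.0009] turn deg [-0.16  0.04 22.21] shift after turn [-0.386   0.1768 -0.0009]
```

Request:
servo_tool:
  increments:
    - [0,0,0,-0.047,0.002,0,1]
    - [0,0,0,-0.047,0.002,0,1]
    - [0,0,0,-0.047,0.002,0,1]
    - [0,0,0,-0.047,0.002,0,1]
    - [0,0,0,-0.047,0.002,0,1]
    - [0,0,0,-0.047,0.002,0,1]
    - [0,0,0,-0.047,0.002,0,1]
    - [0,0,0,-0.047,0.002,0,1]

```text
t: 38.1
eef_pos: [0.3484, -0.2748, 0.1897]
orientation: [-2.541, -1.846, -0.0]
wrist_force: [0.3, 0.0, -0.4]
gripper_width: 0.0882
grasp_force: 0.0
```

Request:
servo_tool:
  increments:
    - [0,0,0,-0.047,0.002,0,1]
    - [0,0,5.5,0,0,0,1]
    - [0,0,5.5,0,0,0,1]
    - [0,0,5.5,0,0,0,1]
    - [0,0,5.7,0,0,0,1]
    - [0,0,0,0,0,0,1]
    - [0,0,0,0,0,0,1]
    - [0,0,0,0,0,0,1]

```text
t: 38.9
eef_pos: [0.3368, -0.3183, 0.1899]
orientation: [-2.847, -1.325, 0.0]
wrist_force: [-0.4, -0.2, 0.2]
gripper_width: 0.0887
grasp_force: 0.0
```

```bash
python3 wr.py i lid_oblong pan_oblong;  python3 go.py .3355 -.3195 .015 -40.2
```

```text
lid_oblong [ 0.3336 -0.3171  0.0074  0.8684] wrist [ 0.336  -0.3177  0.0115  0.8657] 0.26
pan_oblong [ 0.4354 -0.0979  0.0507  0.4889] wrist [ 0.4299 -0.1039  0.0553  0.4942] 2.76
t 38.95 pos [ 0.3368 -0.3184  0.19  ] yaw -40.1 tilt 0.05 j6 -0.31 F [-0.7  0.6 -0.3] w 0.0882 g 0.0
shift now-axes [-1.80e-03 -1.00e-04  1.75e-01] turn deg [-0.05 -0.02  0.1 ] shift after turn [-0.0017 -0.0003  0.175 ]
```

View pics/w_i.png

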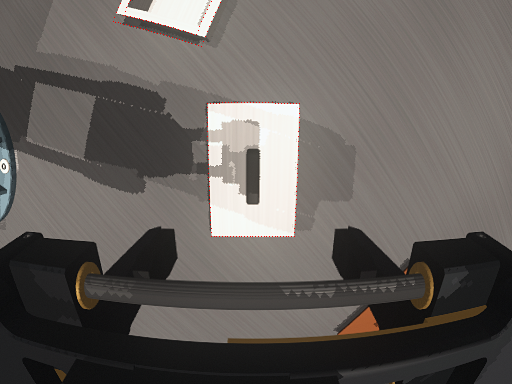

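The lid fits at (253,170), with its bar along the tool's x. I descend.

Request:
servo_tool:
  increments:
    - [0,0,0.2,0,-0.001,0.03,1]
    - [0,0,0,0,0,0.04,1]
    - [0,0,0,0,0,0.04,1]
    - [0,0,0,0,0,0.03,1]
    - [0,0,0,0,0,0.015,1]
    - [0,0,0,0,0,0,1]
    - [0,0,0,0,0,0,1]
    - [0,0,0,0,0,0,1]

```text
t: 39.75
eef_pos: [0.3367, -0.3187, 0.0364]
orientation: [2.85, 1.318, 0.0]
wrist_force: [-0.5, -0.3, 0.6]
gripper_width: 0.0881
grasp_force: 0.0
```

```bash
python3 go.py .336 -.3177 .015 -40.4
```

```text
t 39.75 pos [ 0.3367 -0.3187  0.0364] yaw -40.4 tilt 0.1 j6 -0.31 F [-0.5 -0.3  0.6] w 0.0881 g 0.0
shift now-axes [ 0.0003 -0.0012  0.0214] turn deg [0.09 0.03 0.03] shift after turn [ 0.0003 -0.0011  0.0214]
```

Request:
servo_tool:
  increments:
    - [0,0,0,0,-0.001,0.01,1]
    - [0,0,0,0,0,0.008,1]
    - [0,0,0,0,0,0.003,1]
    - [0,0,0,0,0,0,0.6]
    - [0,0,0,0,0,0,0.3]
    - [0,0,0,0,0,0,0]
    - [0,0,0,0,0,0,0]
    - [0,0,0,0,0,0,0]

```text
t: 40.55
eef_pos: [0.3354, -0.3172, 0.0143]
orientation: [-2.852, -1.318, -0.0]
wrist_force: [-0.4, -0.0, -0.0]
gripper_width: 0.05
grasp_force: 0.0
```

Request:
servo_tool:
  increments:
    - [0,0,0,0,0,0,0]
    - [0,0,0,0,0,0,0]
    - [0,0,0,0,0,0,0]
    - [0,0,0,0,0,0,0]
    - [0,0,0,0,0,0,0]
    - [0,0,0,0,0,0,0]
    - [0,0,0,0,0,0,0]
    - [0,0,0,0,0,0,0]

```text
t: 41.35
eef_pos: [0.3352, -0.3171, 0.0141]
orientation: [-2.851, -1.318, 0.0]
wrist_force: [-0.0, 0.5, 0.3]
gripper_width: 0.0136
grasp_force: 30.0
```

Request:
servo_tool:
  increments:
    - [0,0,0,0,0,-0.01,0]
    - [0,0,0,0,0,-0.03,0]
    - [0,0,0,0,0,-0.04,0]
    - [0,0,0,0,0,-0.04,0]
    - [0,0,0,0,0,-0.02,0]
    - [0,0,0,0,0,0,0]
    - [0,0,0,0,0,0,0]
    - [0,0,0,0,0,0,0]

```text
t: 42.15
eef_pos: [0.3345, -0.3159, 0.1524]
orientation: [-2.848, -1.316, 0.001]
wrist_force: [-0.4, 0.1, -3.1]
gripper_width: 0.014
grasp_force: 30.0
```

```bash
python3 go.py .3111 -.167 .16 -62
```

```text
t 42.15 pos [ 0.3345 -0.3159  0.1524] yaw -40.4 tilt 0.23 j6 -0.31 F [-0.4  0.1 -3.1] w 0.014 g 29.999905549921095
shift now-axes [ 0.0983 -0.1144 -0.007 ] turn deg [-0.23 -0.03 21.61] shift after turn [ 0.0493 -0.1425 -0.0076]
```

Request:
servo_tool:
  increments:
    - [-0.2,0,0,0.02,-0.015,0,0]
    - [0,0,0,0.02,-0.015,0,0]
    - [0,0,0,0.02,-0.015,0,0]
    - [0,0,0,0.02,-0.016,0,0]
    - [0,0,0,0,0,0,0]
    - [0,0,0,0,0,0,0]
    - [0,0,0,0,0,0,0]
    - [0,0,0,0,0,0,0]

```text
t: 42.95
eef_pos: [0.3406, -0.2173, 0.1538]
orientation: [2.85, 1.316, 0.002]
wrist_force: [-0.5, 0.1, -2.4]
gripper_width: 0.014
grasp_force: 30.0
```

```bash
python3 wr.py j pan_oblong;  python3 go.py .4375 -.1005 .15 -62
```

```text
pan_oblong [ 0.4354 -0.0979  0.0507  0.4889] wrist [ 0.43   -0.1037  0.055   0.4925] 2.46
t 43.0 pos [ 0.3406 -0.2173  0.1538] yaw -40.4 tilt 0.14 j6 -0.16 F [ 0.3 -0.4 -2.8] w 0.0137 g 29.999906793236732
shift now-axes [ 0.1518 -0.002   0.0039] turn deg [ 0.14 -0.04 21.56] shift after turn [ 0.1404 -0.0576  0.0038]
```

View pics/w_j.png

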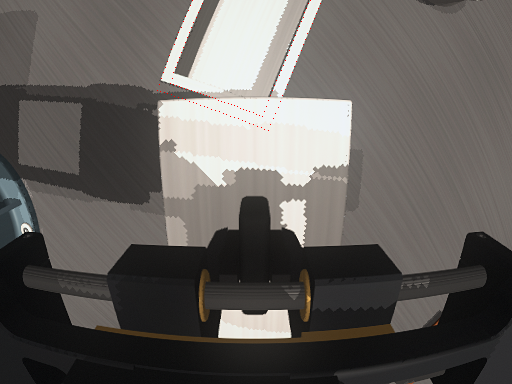

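The pan's far part is out of frame and its near edge hides behind the held lid, so that fit isn't reliable. I move to where the whole pan shows beside the lid and measure again.

Request:
servo_tool:
  increments:
    - [0,0,0,0.02,0.037,-0.01,0]
    - [0,0,0,0.02,0.037,-0.01,0]
    - [0,0,0,0.02,0.037,-0.01,0]
    - [0,0,0,0.022,0.037,-0.01,0]
    - [0,0,0,0,0,0,0]
    - [0,0,0,0,0,0,0]
    - [0,0,0,0,0,0,0]
    - [0,0,0,0,0,0,0]

```text
t: 43.8
eef_pos: [0.5051, -0.2499, 0.194]
orientation: [2.851, 1.316, 0.001]
wrist_force: [-0.7, 0.8, -3.8]
gripper_width: 0.0137
grasp_force: 30.0
```

```bash
python3 wr.py k pan_oblong;  python3 go.py .4375 -.1005 .15 -62; python3 - <<'E'
from h import *
from rig import env
m=env.camera_model('wrist');q=project(m,place(model('pan','oblong'),[.4375,-.1005,.055,.489]),True);print(q.min(0),q.max(0))
E
```

```text
pan_oblong [ 0.4354 -0.0979  0.0507  0.4889] wrist [ 0.438  -0.0992  0.0549  0.4916] 0.45
t 43.85 pos [ 0.5053 -0.2499  0.1942] yaw -40.4 tilt 0.12 j6 0.04 F [-0.  -0.1 -2.5] w 0.0138 g 29.999888241291046
shift now-axes [ 0.0698 -0.1486  0.0439] turn deg [ 0.12 -0.03 21.56] shift after turn [ 0.0103 -0.1638  0.0442]
[58.0306424 34.2652228] [176.50255582 201.15145097]
```

Request:
servo_tool:
  increments:
    - [0,0,0,0.018,-0.037,0,0]
    - [0,0,0,0.018,-0.037,0,0]
    - [0,0,0,0.018,-0.037,0,0]
    - [0,0,0,0.017,-0.038,0,0]
    - [0,0,5,0,0,0,0]
    - [0,0,5.5,0,0,0,0]
    - [0,0,5.5,0,0,0,0]
    - [0,0,5.4,0,0,0,0]

```text
t: 44.65
eef_pos: [0.4383, -0.0994, 0.1943]
orientation: [3.046, 0.758, 0.004]
wrist_force: [-0.3, -1.3, -2.9]
gripper_width: 0.0132
grasp_force: 30.0
```

Request:
servo_tool:
  increments:
    - [0,0,0,0,0,0.03,0]
    - [0,0,0,0,0,0.03,0]
    - [0,0,0,0,0,0.03,0]
    - [0,0,0,0,0,0.01,0]
    - [0,0,0,0,0,0,0]
    - [0,0,0,0,0,0,0]
    - [0,0,0,0,0,0,0]
    - [0,0,0,0,0,0,0]

```text
t: 45.45
eef_pos: [0.4402, -0.1001, 0.0955]
orientation: [3.043, 0.765, 0.006]
wrist_force: [0.1, -0.2, -3.4]
gripper_width: 0.0137
grasp_force: 30.0
```

```bash
python3 go.py .438 -.0992 .0661 -61.8; python3 hov.py h oblong .085 28.2
```

```text
t 45.45 pos [ 0.4402 -0.1001  0.0955] yaw -61.8 tilt 0.32 j6 0.59 F [ 0.1 -0.2 -3.4] w 0.0137 g 29.999957028776407
shift now-axes [-0.0015 -0.002   0.0293] turn deg [ 0.28 -0.16  0.01] shift after turn [-0.0015 -0.0018  0.0294]
lid top [ 0.4377 -0.0989  0.0882  0.5102] cost 1.15 tcp-lidtop 0.0073
```

Request:
servo_tool:
  increments:
    - [0.2,-0.1,0,-0.001,-0.002,0.006,0]
    - [0.1,-0.1,0,0,0,0.006,0]
    - [0,0,0,0,0,0.006,0]
    - [0,0,0,0,0,0.003,0]
    - [0,0,0,0,0,0,0]
    - [0,0,0,0,0,0,0]
    - [0,0,0,0,0,0,0]
    - [0,0,0,0,0,0,0]

```text
t: 46.35
eef_pos: [0.4375, -0.0984, 0.0733]
orientation: [-3.045, -0.765, 0.004]
wrist_force: [0.1, -0.9, -3.3]
gripper_width: 0.0136
grasp_force: 30.0
```

```bash
python3 go.py .438 -.0992 .0611 -61.8
```

```text
t 46.35 pos [ 0.4375 -0.0984  0.0733] yaw -61.8 tilt 0.17 j6 0.59 F [ 0.1 -0.9 -3.3] w 0.0136 g 29.99989426229149
shift now-axes [0.0001 0.0009 0.0122] turn deg [-0.12  0.11  0.01] shift after turn [0.0001 0.0009 0.0122]
```

Request:
servo_tool:
  increments:
    - [0,0,0,0,0.001,0.002,0]
    - [0,0,0,0,0,0.002,0]
    - [0,0,0,0,0,0.002,0]
    - [0,0,0,0,0,0.001,0]
    - [0,0,0,0,0,0.001,0]
    - [0,0,0,0,0,0.001,0]
    - [0,0,0,0,0,0,0]
    - [0,0,0,0,0,0,0]

```text
t: 47.15
eef_pos: [0.4378, -0.0992, 0.0641]
orientation: [-3.045, -0.765, 0.004]
wrist_force: [0.2, -0.2, -2.4]
gripper_width: 0.0142
grasp_force: 30.0
```

Request:
servo_tool:
  increments:
    - [0,0,0,0,0,0.0005,0]
    - [0,0,0,0,0,0.0005,0]
    - [0,0,0,0,0,0.0005,0]
    - [0,0,0,0,0,0.0005,0]
    - [0,0,0,0,0,0.0005,0]
    - [0,0,0,0,0,0,0]
    - [0,0,0,0,0,0,0]
    - [0,0,0,0,0,0,0]

```text
t: 47.95
eef_pos: [0.4378, -0.0992, 0.0616]
orientation: [-3.045, -0.765, 0.004]
wrist_force: [0.0, -0.1, -2.6]
gripper_width: 0.0138
grasp_force: 30.0
```

Request:
servo_tool:
  increments:
    - [0,0,0,0,0,0.0005,0]
    - [0,0,0,0,0,0.0005,0]
    - [0,0,0,0,0,0.0003,0]
    - [0,0,0,0,0,0,0]
    - [0,0,0,0,0,0,0]
    - [0,0,0,0,0,0,0]
    - [0,0,0,0,0,0,0]
    - [0,0,0,0,0,0,0]

```text
t: 48.75
eef_pos: [0.4379, -0.0992, 0.0611]
orientation: [-3.045, -0.765, 0.005]
wrist_force: [-5.1, 1.8, 8.7]
gripper_width: 0.0137
grasp_force: 30.0
```

Contact at the expected height again. I release, retreat, and check all four by numbers.

Request:
servo_tool:
  increments:
    - [0,0,0,0,0,0,0.3]
    - [0,0,0,0,0,0,0.6]
    - [0,0,0,0,0,0,0.6]
    - [0,0,0,0,0,0,0.6]
    - [0,0,0,0,0,0,0.6]
    - [0,0,0,0,0,0,0.6]
    - [0,0,0,0,0,0,0.6]
    - [0,0,0,0,0,0,0.6]

```text
t: 49.55
eef_pos: [0.4377, -0.0992, 0.0602]
orientation: [-3.045, -0.765, 0.004]
wrist_force: [0.7, -0.7, 0.3]
gripper_width: 0.0527
grasp_force: 0.0
```

Request:
servo_tool:
  increments:
    - [0,0,0,0,0,-0.02,0.6]
    - [0,0,0,0,0,-0.04,0.6]
    - [0,0,0,0,0,-0.04,0.8]
    - [0,0,0,0,0,-0.04,1]
    - [0,0,0,0,0,-0.04,1]
    - [0,0,0,0,0,-0.03,1]
    - [0,0,0,0,0,0,1]
    - [0,0,0,0,0,0,1]

```text
t: 50.35
eef_pos: [0.4386, -0.0995, 0.2705]
orientation: [-3.046, -0.765, 0.003]
wrist_force: [0.6, 1.2, 0.3]
gripper_width: 0.0883
grasp_force: 0.0
```

```bash
python3 go.py .438 -.0992 .27 -61.8; python3 - <<'E'
from h import *
from rig import env
import json
P=json.load(open('poses.json'))
V=[(env.camera_model(n),edt(env.grab_frame(n)[:,:,::-1].copy()),False) for n in('scene','side')]
for s in SZ:
    a=P['pan_'+s];p,c=fit(V,'lid',s,[a[0],a[1],.057],.012,.012,(a[3]-.15,a[3]+.15) if len(SZ[s])>1 else None)
    print(s,'lid-pan mm',((p[:3]-a[:3])*1000).round(1),'dyaw deg',np.degrees(p[3]-a[3]).round(1),'cost',round(c,2))
E
```

```text
t 50.35 pos [ 0.4386 -0.0995  0.2705] yaw -61.8 tilt 0.13 j6 0.59 F [0.6 1.2 0.3] w 0.0883 g 0.0
shift now-axes [-0.0003 -0.0005  0.0005] turn deg [-0.09  0.09  0.01] shift after turn [-0.0003 -0.0005  0.0005]
oblong lid-pan mm [ 0.4 -0.1  3.5] dyaw deg 0.1 cost 0.44
square lid-pan mm [-9.7  7.2 -8.7] dyaw deg 1.1 cost 2.18
large lid-pan mm [ 0.6 -0.1  5. ] dyaw deg 0.0 cost 0.45
small lid-pan mm [-1.2 -1.   4. ] dyaw deg -0.0 cost 0.52
```

The oblong, large and small lids are home. The arm probably hides the square one in this view, so I move aside and recheck it.

Request:
servo_tool:
  increments:
    - [0,0,0,-0.02,0.04,0,1]
    - [0,0,0,-0.02,0.04,0,1]
    - [0,0,0,-0.02,0.04,0,1]
    - [0,0,0,-0.02,0.04,0,1]
    - [0,0,0,-0.02,0.04,0,1]
    - [0,0,0,-0.02,0.04,0,1]
    - [0,0,0,-0.02,0.04,0,1]
    - [0,0,0,0,0,0,1]

```text
t: 51.25
eef_pos: [0.4457, -0.4165, 0.2664]
orientation: [-3.044, -0.758, 0.008]
wrist_force: [-0.5, 0.7, -0.0]
gripper_width: 0.0879
grasp_force: 0.0
```

Request:
servo_tool:
  increments:
    - [0,0,0,0,0,-0.03,1]
    - [0,0,0,0,0,0,1]
    - [0,0,0,0,0,0,1]
    - [0,0,0,0,0,0,1]
    - [0,0,0,0,0,0,1]
    - [0,0,0,0,0,0,1]
    - [0,0,0,0,0,0,1]
    - [0,0,0,0,0,0,1]

```text
t: 52.05
eef_pos: [0.4475, -0.4123, 0.2997]
orientation: [-3.045, -0.765, 0.004]
wrist_force: [-0.1, 0.2, 0.2]
gripper_width: 0.0881
grasp_force: 0.0
```

```bash
python3 - <<'E'
from h import *
from rig import env
import json
P=json.load(open('poses.json'));F={n:env.grab_frame(n)[:,:,::-1].copy() for n in('scene','side')}
V={n:(env.camera_model(n),edt(F[n]),False) for n in F}
a=P['pan_square']
for k in(['scene'],['side'],['scene','side']):
    p,c=fit([V[n] for n in k],'lid','square',[a[0],a[1],.0555],.012,.001 if len(k)<2 else .012,(a[3]-.15,a[3]+.15))
    print(k,'lid-pan mm',((p[:3]-a[:3])*1000).round(1),'dyaw',np.degrees(p[3]-a[3]).round(1),'cost',round(c,2))
# bystanders: picture difference around bottle and shaker, start against now
for n,bx in(('scene',{'bottle':(388,180,425,226),'shaker':(272,208,300,248)}),('side',{'bottle':(232,92,252,136),'shaker':(289,150,312,186)})):
    old=cv2.imread(f'pics/{n}0.png')
    for b,(x0,y0,x1,y1) in bx.items(): print(n,b,np.abs(old[y0:y1,x0:x1].astype(int)-F[n][y0:y1,x0:x1]).mean().round(2))
E
```

```text
['scene'] lid-pan mm [1.9 0.9 2.8] dyaw -0.7 cost 0.24
['side'] lid-pan mm [ 0.4 -5.5  2.8] dyaw 0.5 cost 0.36
['scene', 'side'] lid-pan mm [1.4 0.9 1.9] dyaw -0.4 cost 0.7
scene bottle 5.97
scene shaker 4.78
side bottle 41.66
side shaker 23.72
```

```bash
python3 - <<'E'
from rig import env
import cv2,numpy as np
for n,bx in(('scene',{'bottle':(388,180,425,226),'shaker':(272,208,300,248)}),('side',{'bottle':(232,92,252,136),'shaker':(289,150,312,186)})):
    old=cv2.imread(f'pics/{n}0.png');new=env.grab_frame(n)[:,:,::-1].copy()
    for b,(x0,y0,x1,y1) in bx.items():
        r=cv2.matchTemplate(new[y0-15:y1+15,x0-15:x1+15],old[y0:y1,x0:x1],cv2.TM_CCOEFF_NORMED);_,v,_,l=cv2.minMaxLoc(r);print(n,b,'shift px',l[0]-15,l[1]-15,round(v,3))
E
```

```text
scene bottle shift px 0 0 0.971
scene shaker shift px 0 0 0.999
side bottle shift px 1 13 0.582
side shaker shift px 0 0 0.906
```

```bash
python3 -c "
from rig import env
print(env.finish_job())"
```

```text
the job is handed in; nothing more can be done
None
```

All four lids are on their own pans, each measured flat and home on the rim, and the scene camera shows the bottle and shaker unmoved; the job is handed in at about 52 s, though I viewed 15 pictures, one over the limit of 14.

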